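# Hang the red thread arm on the slotted upright

### The arm

A 6-joint arm with a two-finger parallel gripper is mounted at the origin on the work surface. World frame = base frame: x ahead of the robot, y to its left, z up, the work surface at z = 0. Lengths are in m, angles in rad, forces in N, time in s.
With the tool pointing down it reaches from about 0.375 to 0.975 m from the base axis. Payload 3.8 kg.
Tool frame: the origin (TCP) lies midway between the tips of the shut fingers; the grasp point (between the pads) lies 19 mm behind it; z points along the fingers, y is the line along which they close (so a half turn about z gives the same grasp; the last joint's range is limited). The gripper opens to 85 mm and grips with 20 to 120 N. Pads are 22 mm wide; open, the fingers measure 114 mm over their backs; the gripper's body (76 mm by 85 mm) begins 54 mm behind the grasp point. The pads swing forward as they close: fully open they stand 13 mm farther back than shut.
Start: joints at [-1.37, 0.264, 1.604, -0, 1.274, -0.037], TCP at [0.159, -0.656, 0.231] pointing down, gripper open.
Joint ranges: [-2.63, 2.63], [-0.94, 2.18], [0.31, 2.57], [-1.31, 4.45], [0, 2.66], [-2.55, 2.55]. Speed limits (rad/s): [2.57, 2.57, 3.14, 3.14, 3.14, 3.14].

### API

Orientations are given as a rotation vector (axis times angle).
In Python, from workcell import bot gives the robot as it stands.
- The arm moves only by the tool step_arm, never from a script. Its argument "motion" is a list of rows, each a list of 5 numbers: the finger opening in cm, from 0 to 8.54, then the shift along the tool's x, y, z in cm, then the turn about the tool's z in degrees. In form: [[claw, dx, dy, dz, twist], ...]. A call has 1 to 20 rows; each row is the pose to reach, as a shift and turn from the pose commanded when the call began, along the tool's axes at that moment; what a row does not reach only later rows make up. A row lasts 1/10 s, in which the tool goes at most 50 mm and 8.59 degrees, less where a joint would pass 70% of its speed; a pose out of reach is approached as far as the arm can. A call with a gripper value outside its range is refused whole. The fingers move at their own pace and stop on an object; "force" is the grip in N (left out, the last holds). Time passes only in rows, so rows that repeat a pose let the fingers close. It gives the time, the measured TCP pose, the force, the opening and the grip force at its end, in the units of the state.
- bot.read_state(): the state, without advancing time (a new reading comes with each control period).
- bot.read_camera(name): name is "scene" or "side" or "wrist"; returns (picture, depth): 480x640x3 uint8, red, green, blue; 480x640 float32, m along the optical axis (not along the pixel's ray), 0 where there is no reading.
- bot.calibration(name): a dict with "mtx" (3x3 intrinsics, pixels), "k1" (the pictures are not rectified: a ray, as slopes to the right and down, at radius r is drawn at 1 + k1 r^2 times it, then the intrinsics apply), "origin" and "orientation" of the camera in the world; the wrist camera has in their place "T_tool_cam" (4x4, takes a point from camera to tool coordinates, whose origin is the TCP and whose axes are the flange's). Camera axes: x right, y up, looking along -z (the intrinsics and any distortion apply to the point x, -y, -z); pixel columns grow to the right and rows downward; lengths in m; the calibration is good to about 2 mm. A picture is of the moment at which its call begins: read the wrist's pose just before it. calibration takes no time and is no camera call.
- bot.finish_job(): hands the job in; it is judged then, once.
The state is a dict: "time": time; "q": joint angles; "joint_vel": joint speeds; "joint_torque": joint torques, N m; "tool_pos": TCP position; "tcp_rot": TCP orientation; "wrist_force": force on the tool from outside, world axes, zero at the start; "torque": the same for the moment, N m; "width": opening from 0.0 (shut) to 1.0 (fully open); "grip_force": force on a finger pad.
Only numpy, scipy, OpenCV 4.12 (cv2) and the standard library are available. Lean on these libraries where they do the work, as an engineer would, in place of code of your own. Each camera call takes 0.05 s, during which the arm holds its last target. There are 200 camera calls.

### The job

Lift the red hanger arm out of its wooden cradle by its back plate, stand it level on the green cutting mat and let go, then take it again by its arm. Without dropping it, push its four steel hooks into the upper two rows of slots of the blue upright and, still holding it, press it down until the hooks are fully home; then let go so that it hangs there level. Leave the other things on the table where they are.

Things in the scene. Friction and masses are not known exactly. Their poses are not given: they have to be found in the camera images.
- hanger: red L-shaped hanger arm, 0.25 kg, starting in the cradle. Origin: bottom middle of the rear face of its back plate; +x points out of that rear face (as the hooks do), z up. Back plate: x -6 to 0, y -40 to 40, z 0 to 100 mm. Arm bar: x -150 to -6, y -9 to 9, z 0 to 26. Bar and plate share a flat underside on which it stands by itself
- hanger_mid (a point): middle of the hanger's arm bar, 75 mm before the plate's rear face, 13 mm above its underside. The bar's free end (last 8 mm) has a stop up to z 40; a thin web in the corner of bar and plate reaches x -29 and z 43
- hanger_hook (a point): inner corner of a hook tab (hanger x 0, y 26, z 76): underside of its neck at the plate. Four steel tabs, at y -26 and 26, 7 mm wide, on the rear face: necks x 0 to 7.5, z 26 to 38 and 76 to 88; behind each neck a lip, x 7.5 to 13.5, from the neck's top to 11 mm below the neck (z 15 to 38 and 65 to 88)
- cradle: fixed wooden block 133 (x) x 90 (y) x 45 mm high, channel 24 wide along x, open at both ends, floor 12 above the table; origin under its centre. The hanger's bar lies in it, axes alike, hanger origin about 78 mm along x, plate outside the end. The channel walls rise 7 mm above the bar, so it cannot be gripped there, only the back plate
- mat: fixed green cutting mat 200 (x) x 140 (y) x 3 mm; origin under its centre, so its top is at z 3 mm
- post: fixed light-blue upright, 90 wide, 41 deep, 208 high, on a dark base plate 8 thick, 170 wide, 140 deep. Origin: foot of its front face, middle; +x points into the upright, z up. Front sheet 5 mm thick, hollow for 32 mm behind it. Three rows of two slots at y -26 and 26, each 13 wide, 30 high, lower edges at z 60, 110, 160 mm. Use the rows at 110 and 160
- post_seat (a point): on the post's front face, 84 mm above the table, axes as the post's: where the hanger's origin lies, axes alike, when fully home (necks on the lower slot edges). The hooks pass the slots with the hanger held 11 to 18 mm higher (14.5 is the middle); it then goes down by that much. Hanging free it may droop by about 2 degrees
- spool_blue: bystander: thread spool, white flanges, blue-green thread, upright, 40 across, 52 high; origin under its centre
- spool_wine: bystander: thread spool, white flanges, wine-red thread, upright, 40 across, 52 high; origin under its centre
- paint_jar: bystander: jar with orange cap, 60 across, 70 high; origin under its centre
- varnish_tin: bystander: upright tin, 72 across, 110 high; origin under its centre
- hammer: bystander: hammer lying near the far edge, about 260 long; x along its handle
- nail_block: bystander: pale wood block 120 x 200 x 32 with a ring of nails standing 21 above its top; origin under its centre
Things that resemble listed ones, but are neither listed nor needed, are in the scene too. Several things have the shape of the hanger; the one meant has the colours described above.

How it is judged:
On the way, in this order (a step that is already met when the one before it is completed fails the run):
1. the hanger is lifted clear of the cradle, held by the fingers (z of hanger in the frame of cradle above 0.05 m and contact force between the fingers and hanger above 1 N), for 0.1 s.
2. the hanger stands level on the mat (its bar's middle over the mat), let go (x of hanger_mid in the frame of mat between -0.1 and 0.1 m and y of hanger_mid in the frame of mat between -0.07 and 0.07 m and height (world z) of hanger below 0.009 m and angle between hanger's own z axis and vertical below 0.1 rad and contact force between the fingers and hanger below 0.1 N and contact force between hanger and mat above 0.5 N and linear speed of hanger below 0.02 m/s), for 0.2 s.
3. the hooks are through the upper two rows of slots, not yet lowered (x of hanger in the frame of post_seat between -0.004 and 0.004 m and y of hanger in the frame of post_seat between -0.007 and 0.007 m and z of hanger in the frame of post_seat between 0.007 and 0.022 m and contact force between the fingers and hanger above 1 N), for 0.05 s.
4. the hanger is pressed down until the hooks are home, still held (x of hanger in the frame of post_seat between -0.005 and 0.004 m and y of hanger in the frame of post_seat between -0.006 and 0.006 m and z of hanger in the frame of post_seat between -0.004 and 0.004 m and angle between hanger's own z axis and vertical below 0.08 rad and angle between the x axis of hanger and the x axis of post, either way round below 0.12 rad and contact force between the fingers and hanger above 1 N), for 0.1 s.
At the end, for the whole second after the job is handed in: the hanger hangs by its hooks in the upper two rows, let go and at rest: its origin within 5 mm (in front) / 4 mm (into the face), 6 mm sideways and 4 mm in height of post_seat, tilted less than 0.08 rad and turned less than 0.12 rad from the upright's x axis (x of hanger in the frame of post_seat between -0.005 and 0.004 m and y of hanger in the frame of post_seat between -0.006 and 0.006 m and z of hanger in the frame of post_seat between -0.004 and 0.004 m and angle between hanger's own z axis and vertical below 0.08 rad and angle between the x axis of hanger and the x axis of post, either way round below 0.12 rad and contact force between the fingers and hanger below 0.1 N and linear speed of hanger below 0.02 m/s and angular speed of hanger below 0.2 rad/s); the robot touches nothing.
It fails at once if the hanger is dropped (falls at over 0.6 m/s, not held) (linear speed of hanger above 0.6 m/s and contact force between the fingers and hanger below 0.1 N).
It fails at once if a bystander is moved by more than 30 mm (distance of any of spool_blue, spool_wine, paint_jar, varnish_tin, hammer, nail_block from where it was at the start of the episode above 0.03 m).
It also fails if it takes over 64 s, if anything falls off the work surface, if the arm or the gripper's body presses on something with over 40 N, if the wrist force passes 120 N, or if a joint passes its speed limit or range.

## Working session

There is one attempt and no reset: what is moved stays moved. The work goes in short steps, Python scripts to look and compute and a tool call to move; the robot and the scene stay as the last step left them, time stands still between calls to the robot, and variables do not carry over. Pictures are saved under pics/ and viewed, at most 10 in all, crops included, and the job is handed in when it is done.

Besides the shell and the picture viewer there is one more tool, called after "Call:" as a command line: name --pt "numbers of a row" for each row, then --argument value for the rest. step_arm: Moves the arm, as the interface text tells. Its arguments: {"type":"object","properties":{"motion":{"type":"array","items":{"type":"array","items":{"type":"number"}}},"force":{"type":"number"}},"required":["motion"]}

```bash
mkdir -p pics
cat > h.py <<'E'
import numpy as np, cv2, os
from scipy.spatial.transform import Rotation as R
from workcell import bot
def cam(name):
    s=bot.read_state(); p,d=bot.read_camera(name); c=bot.calibration(name)
    if name=="wrist":
        T=np.eye(4);T[:3,:3]=R.from_rotvec(s["tcp_rot"]).as_matrix();T[:3,3]=s["tool_pos"]
        M=T@np.array(c["T_tool_cam"])
    else:
        M=np.eye(4);o=np.array(c["origin"]);M[:3,3]=o
        q=np.array(c["orientation"]);M[:3,:3]=R.from_rotvec(q).as_matrix() if q.size==3 else q
    return p,d,M,np.array(c["mtx"]),c["k1"]
def rays(uv,M,K,k1):
    uv=np.asarray(uv,float).reshape(-1,1,2)
    n=cv2.undistortPoints(uv,K,np.array([k1,0,0,0.])).reshape(-1,2)
    return np.c_[n[:,0],-n[:,1],-np.ones(len(n))]@M[:3,:3].T, M[:3,3]
def onplane(uv,z,M,K,k1):
    r,o=rays(uv,M,K,k1); return o+r*((z-o[2])/r[:,2])[:,None]
def cloud(d,M,K,k1):
    v,u=np.mgrid[:480,:640]; r,o=rays(np.c_[u.ravel(),v.ravel()],M,K,k1)
    return (o+r*d.reshape(-1,1)).reshape(480,640,3)
def save(n,p): cv2.imwrite("pics/"+n+".png",p[...,::-1])
def proj(P,M,K,k1):
    c=(np.asarray(P,float).reshape(-1,3)-M[:3,3])@M[:3,:3]; x=c[:,0]/-c[:,2]; y=-c[:,1]/-c[:,2]; f=1+k1*(x*x+y*y)
    return np.c_[K[0,0]*x*f+K[0,2],K[1,1]*y*f+K[1,2]]
E
python3 - <<'E'
from h import *
for n in("scene","side"):
    p,d,M,K,k1=cam(n); save(n+"0",p); np.savez(n+"0",p=p,d=d,M=M,K=K,k1=k1); print(n,M.round(3).tolist(),K[0,0],k1)
print(bot.read_state())
print(bot.calibration("wrist"))
E
```

```text
scene [[0.794, -0.375, 0.479, 1.179], [0.608, 0.508, -0.61, -0.767], [-0.014, 0.775, 0.631, 0.857], [0.0, 0.0, 0.0, 1.0]] 536.235899619848 -0.12514179619169338
side [[0.771, 0.461, -0.44, -0.145], [-0.637, 0.551, -0.539, -0.929], [-0.006, 0.696, 0.718, 1.287], [0.0, 0.0, 0.0, 1.0]] 598.3313985137002 -0.20009237135062122
{'time': 0.1, 'q': array([-1.36993542e+00,  2.64707521e-01,  1.60526190e+00,  1.59218043e-05,
        1.27372668e+00, -3.69181944e-02]), 'joint_vel': array([-0.00130176, -0.00238746, -0.00404275, -0.00054637,  0.0005051 ,
       -0.00017399]), 'joint_torque': array([ 3.08442059e-04, -5.16707253e+01, -3.68591738e+01, -9.20209914e-05,
        6.26704772e-03,  3.64183563e-05]), 'tool_pos': array([ 0.15884815, -0.65534198,  0.23005332]), 'tcp_rot': array([-3.11733406e+00, -3.72367177e-01,  2.46546073e-04]), 'wrist_force': array([ 0.38259949,  0.63814622, -0.28432032]), 'torque': array([ 0.00127156, -0.03802097,  0.00537629]), 'grip_force': 0.0, 'width': 1.00168164872174}
{'mtx': array([[411.50681081,   0.        , 317.67315939],
       [  0.        , 411.50681081, 235.52712003],
       [  0.        ,   0.        ,   1.        ]]), 'k1': -0.0924730741943968, 'T_tool_cam': array([[-7.27017989e-04,  9.56696692e-01,  2.91085746e-01,
         7.40318997e-02],
       [ 9.99999499e-01,  4.95210714e-04,  8.70022583e-04,
        -6.69550499e-05],
       [ 6.88198947e-04,  2.91086232e-01, -9.56696572e-01,
        -1.42419805e-01],
       [ 0.00000000e+00,  0.00000000e+00,  0.00000000e+00,
         1.00000000e+00]])}
```

View pics/scene0.png

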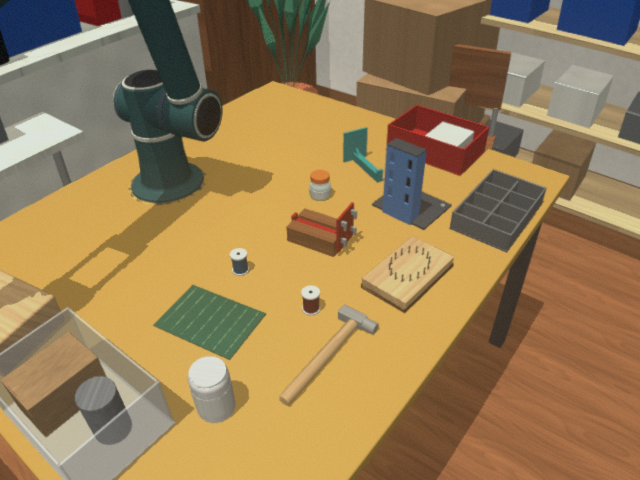

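View pics/side0.png

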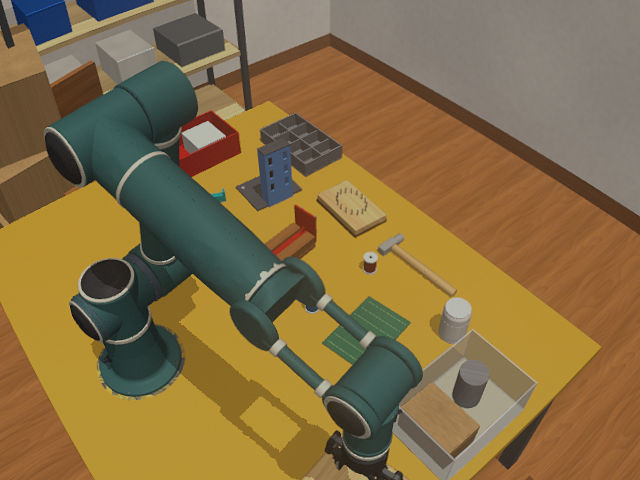

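The scene view shows the red hanger in its brown cradle at (322,228), with its plate at (346,222) and hooks pointing right. Two other things could be taken for it: the teal L-shaped hanger at (360,155) and the red bin at (438,138). By its colour and cradle, I choose the one at (322,228). The mat is at (210,320) and the post at (405,182). The side view shows the same hanger at (300,230) and the post at (275,175).

Run:
```python
from h import *
out=[]
for n,b in(("scene",(280,120,470,290)),("side",(220,120,400,290))):
    z=np.load(n+"0.npz"); p=z["p"]; C=cloud(z["d"],z["M"],z["K"],float(z["k1"])); hsv=cv2.cvtColor(p,cv2.COLOR_RGB2HSV); H,S,V=cv2.split(hsv)
    def rep(nm,m,box):
        m=m.astype(bool).copy(); k=np.zeros_like(m); k[box[1]:box[3],box[0]:box[2]]=1; m&=k
        m&=cv2.erode(m.astype(np.uint8),np.ones((2,2)))>0
        P=C[m]; P=P[z["d"][m]>0]
        print(n,nm,len(P),np.percentile(P,[2,50,98],axis=0).round(3).tolist())
        return P
    red=((H<6)|(H>174))&(S>170)&(V>90); blue=(H>100)&(H<120)&(S>80); green=(H>60)&(H<90)&(S>60)
    if n=="scene":
        rep("red",red,(285,195,362,255)); 
        P=rep("blue",blue,(375,135,435,230)); 
        for lo,hi in((.04,.1),(.1,.19)):
            Q=P[(P[:,2]>lo)&(P[:,2]<hi)][:,:2].astype(np.float32); print(cv2.minAreaRect(Q))
        Q=P[(P[:,2]>.2)]; print("top",cv2.minAreaRect(Q[:,:2].astype(np.float32)))
        g=rep("mat",green,(150,280,270,360)); print(cv2.minAreaRect(g[:,:2].astype(np.float32)))
        for nm,x,y in(("blue sp",239,255),("wine",311,293),("jar",320,177),("tin",210,375),("nail",405,268),("hamhead",357,320),("hamend",290,395)): print(nm,C[y,x].round(3))
    else:
        P=rep("red",red,(270,200,320,265))
        P=rep("blue",blue,(250,135,300,210)); Q=P[(P[:,2]>.2)]; print("top",cv2.minAreaRect(Q[:,:2].astype(np.float32)))
        g=rep("mat",green,(320,290,412,370)); print(cv2.minAreaRect(g[:,:2].astype(np.float32)))
    x0,y0,x1,y1=b; save(n+"crop",cv2.resize(p[y0:y1,x0:x1],None,fx=3.5,fy=3.5,interpolation=cv2.INTER_CUBIC))
```

```text
scene red 92 [[0.466, 0.039, 0.037], [0.526, 0.058, 0.039], [0.6, 0.069, 0.112]]
scene blue 1699 [[0.597, 0.24, 0.013], [0.643, 0.246, 0.117], [0.683, 0.273, 0.199]]
((0.6384080648422241, 0.2579391896724701), (0.03957778587937355, 0.08683251589536667), 89.19599151611328)
((0.6375529170036316, 0.2598329186439514), (0.04188187047839165, 0.09292036294937134), 86.59394836425781)
top ((0.6403393745422363, 0.24296531081199646), (0.005795419681817293, 0.07675877213478088), 88.21852111816406)
scene mat 259 [[0.508, -0.362, 0.001], [0.557, -0.34, 0.004], [0.593, -0.309, 0.008]]
((0.5505638718605042, -0.33270448446273804), (0.11359480768442154, 0.060414545238018036), 10.746368408203125)
blue sp [ 0.455 -0.152  0.055]
wine [ 0.662 -0.147  0.052]
jar [0.417 0.203 0.069]
tin [ 0.685 -0.451  0.112]
nail [0.771 0.061 0.031]
hamhead [ 0.771 -0.132  0.026]
hamend [ 0.776 -0.355  0.022]
side red 98 [[0.472, 0.045, 0.036], [0.524, 0.057, 0.041], [0.586, 0.067, 0.052]]
side blue 954 [[0.595, 0.239, 0.011], [0.636, 0.246, 0.103], [0.677, 0.254, 0.197]]
top ((0.6376833915710449, 0.2427562177181244), (0.005538404919207096, 0.06872867792844772), 82.8863754272461)
side mat 976 [[0.157, -0.671, 0.0], [0.192, -0.646, 0.618], [0.55, -0.298, 0.623]]
((0.3238764703273773, -0.4480345547199249), (0.5139287710189819, 0.19329340755939484), 40.454261779785156)
```

View pics/scenecrop.png

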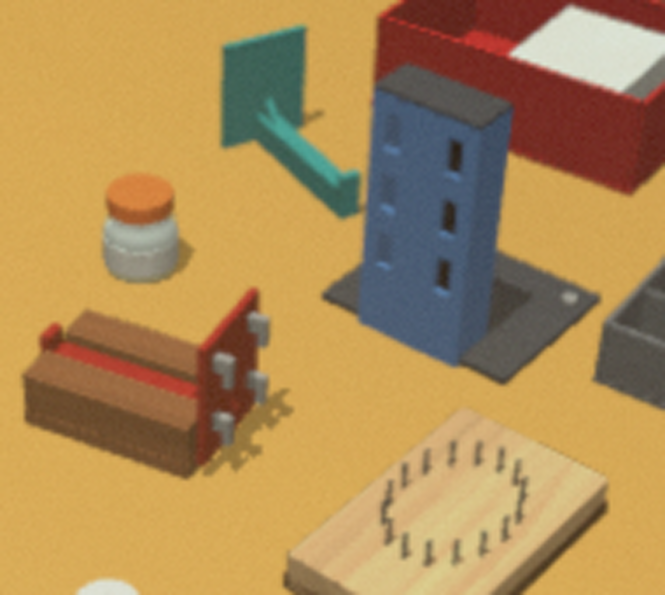

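The crop shows the red hanger in the cradle: bar stop at (50,337), plate at (235,370), steel hooks facing right. It matches the description; the teal one has no hooks and isn't in a cradle. The post's slotted front, with the openings at about (455,215) and (390,190), faces world -y. Next I'll do one finer measurement.

Run:
```python
from h import *
for n in("scene","side"):
    z=np.load(n+"0.npz"); p=z["p"];M,K,k1=z["M"],z["K"],float(z["k1"]); C=cloud(z["d"],M,K,k1); ok=z["d"]>0
    H,S,V=cv2.split(cv2.cvtColor(p,cv2.COLOR_RGB2HSV))
    # mat
    bx=(150,280,270,360) if n=="scene" else (318,290,415,370)
    m=(H>55)&(H<100)&(C[...,2]<.02)&ok; k=np.zeros_like(m);k[bx[1]:bx[3],bx[0]:bx[2]]=1
    m=cv2.morphologyEx((m&k).astype(np.uint8),cv2.MORPH_CLOSE,np.ones((5,5))); c=max(cv2.findContours(m,0,2)[0],key=cv2.contourArea)
    P=onplane(c.reshape(-1,2),.003,M,K,k1); print(n,"mat",cv2.minAreaRect(P[:,:2].astype(np.float32)))
    # post front face
    b=(H>98)&(H<125)&(S>70)&ok&(abs(C[...,0]-.64)<.07)&(abs(C[...,1]-.245)<.012)&(C[...,2]>.02)&(C[...,2]<.205)
    Q=C[b]; 
    for _ in range(3):
        a=np.polyfit(Q[:,0],Q[:,1],1); r=Q[:,1]-np.polyval(a,Q[:,0]); Q=Q[abs(r)<2.5*r.std()]
    print("face y=",np.polyval(a,.64).round(4),"yaw",np.degrees(np.arctan(a[0])).round(2),len(Q),r.std().round(4),"x",np.percentile(Q[:,0],[.5,50,99.5]).round(4))
    # top plate z=.208 dark
    # hanger
    red=((H<7)|(H>172))&(S>150)&ok&(C[...,0]>.43)&(C[...,0]<.63)&(C[...,1]>0)&(C[...,1]<.12)
    for nm,mm in(("bar",red&(C[...,2]<.05)&(C[...,0]<.57)),("plate",red&(C[...,2]>.06))):
        Q=C[mm]; 
        if len(Q)<8: continue
        mean=Q.mean(0); _,_,v=np.linalg.svd(Q[:,:2]-mean[:2],full_matrices=False); print(nm,len(Q),mean.round(4),"yaw",np.degrees(np.arctan2(v[0,1],v[0,0])).round(1),np.percentile(Q,[2,98],axis=0).round(3).tolist())
    # cradle wood top z=.045
    w=ok&(C[...,2]>.04)&(C[...,2]<.049)&(C[...,0]>.42)&(C[...,0]<.62)&(C[...,1]>-.02)&(C[...,1]<.13)
    print("cradle",cv2.minAreaRect(C[w][:,:2].astype(np.float32)))
```

```text
scene mat ((0.5048775672912598, -0.3032695949077606), (0.19441333413124084, 0.13473986089229584), 9.856870651245117)
face y= 0.2454 yaw -4.32 1644 0.0023 x [0.5928 0.6382 0.6814]
bar 163 [0.5146 0.0578 0.0391] yaw 8.4 [[0.462, 0.045, 0.036], [0.564, 0.071, 0.042]]
plate 56 [0.5981 0.0598 0.1082] yaw -82.5 [[0.59, 0.027, 0.073], [0.605, 0.101, 0.116]]
cradle ((0.5335434675216675, 0.056214917451143265), (0.1630418300628662, 0.09502193331718445), 7.667879581451416)
side mat ((0.5566606521606445, -0.2920856475830078), (0.09425517916679382, 0.13694266974925995), 10.548590660095215)
face y= 0.2465 yaw -4.07 1070 0.0032 x [0.5895 0.633  0.6799]
bar 144 [0.5189 0.0582 0.0408] yaw -171.6 [[0.471, 0.045, 0.035], [0.568, 0.072, 0.047]]
plate 49 [0.594  0.077  0.1054] yaw 98.6 [[0.588, 0.03, 0.07], [0.603, 0.107, 0.117]]
cradle ((0.5286899209022522, 0.058698542416095734), (0.14313696324825287, 0.09756851941347122), 11.547830581665039)
```

```bash
cat >> h.py <<'E'
def plan(*ts):
    s=bot.read_state(); Rm=R.from_rotvec(s["tcp_rot"]).as_matrix(); yaw=np.degrees(np.arctan2(Rm[1,0],Rm[0,0]))
    print("t",round(s["time"],2),"tcp",np.round(s["tool_pos"],4),"yaw",round(yaw,2),"w",round(s["width"],3),"F",np.round(s["wrist_force"],1),"q6",round(np.degrees(s["q"][5])))
    for x,y,z,ya in ts: print(((Rm.T@(np.array([x,y,z])-s["tool_pos"]))*100).round(2),round(-((ya-yaw+180)%360-180),2))
E
python3 -c "
from h import *
plan((.597,.0695,.23,98.2))"
```

```text
t 0.1 tcp [ 0.1588 -0.6553  0.2301] yaw 13.62 w 1.002 F [ 0.4  0.6 -0.3] q6 -2
[ 59.66 -60.12   0.14] -84.58
```

Call:
step_arm --pt "8.5 15 -15 0 -21" --pt "8.5 30 -30 0 -42" --pt "8.5 59.7 -60.1 0 -84.6" --pt "8.5 59.7 -60.1 0 -84.6" --pt "8.5 59.7 -60.1 0 -84.6" --pt "8.5 59.7 -60.1 0 -84.6" --pt "8.5 59.7 -60.1 0 -84.6" --pt "8.5 59.7 -60.1 0 -84.6" --pt "8.5 59.7 -60.1 0 -84.6" --pt "8.5 59.7 -60.1 0 -84.6" --pt "8.5 59.7 -60.1 0 -84.6" --pt "8.5 59.7 -60.1 0 -84.6" --pt "8.5 59.7 -60.1 0 -84.6" --pt "8.5 59.7 -60.1 0 -84.6" --pt "8.5 59.7 -60.1 0 -84.6" --pt "8.5 59.7 -60.1 0 -84.6" --pt "8.5 59.7 -60.1 0 -84.6" --pt "8.5 59.7 -60.1 0 -84.6" --pt "8.5 59.7 -60.1 0 -84.6" --pt "8.5 59.7 -60.1 0 -84.6"

```text
time: 2.1
tool_pos: [0.5968, 0.068, 0.2307]
tcp_rot: [-2.056, -2.374, 0.002]
wrist_force: [-0.1, -0.6, -0.2]
width: 0.994
grip_force: 0.0
```

Run:
```python
from h import *
plan()
p,d,M,K,k1=cam("wrist"); C=cloud(d,M,K,k1); H,S,V=cv2.split(cv2.cvtColor(p,cv2.COLOR_RGB2HSV))
m=((H<7)|(H>172))&(S>130)&(V>60)&(d>0)&(C[...,2]>.09)&(C[...,2]<.13)
c=max(cv2.findContours(m.astype(np.uint8),0,2)[0],key=cv2.contourArea)
P=onplane(c.reshape(-1,2),.112,M,K,k1); print(cv2.minAreaRect(P[:,:2].astype(np.float32)),C[m].mean(0))
save("w1",p)
```

```text
t 2.1 tcp [0.5968 0.068  0.2307] yaw 98.21 w 0.994 F [-0.1 -0.6 -0.2] q6 -4
((0.5953987836837769, 0.06933680921792984), (0.005881320219486952, 0.07997594773769379), 8.299328804016113) [0.59489454 0.072245   0.11151617]
```

View pics/w1.png

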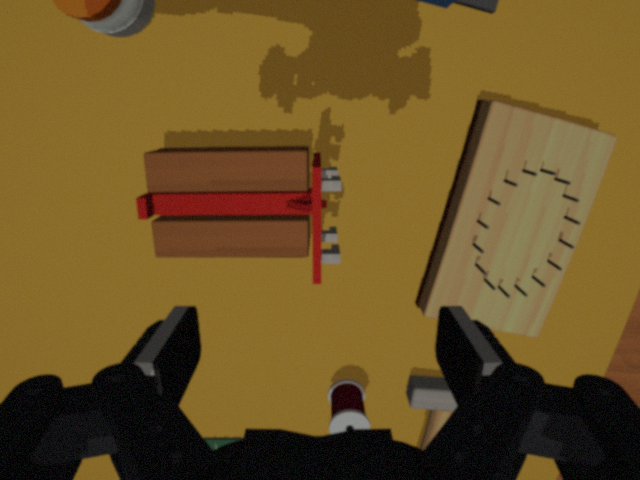

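The wrist view shows the red plate edge-on at (318,218), with its hooks to the right and the nail block clear at (510,220). The plate measures (0.5954, 0.0693), yaw 8.3°, and the size matches. I'll descend and grip it between the hooks.

Call:
step_arm --pt "8.5 0.15 -0.1 5 0" --pt "8.5 0.15 -0.1 10 0" --pt "8.5 0.15 -0.1 14 0" --pt "8.5 0.15 -0.1 16 0" --pt "8.5 0.15 -0.1 16 0" --pt "0 0.15 -0.1 16 0" --pt "0 0.15 -0.1 16 0" --pt "0 0.15 -0.1 16 0" --pt "0 0.15 -0.1 16 0" --pt "0 0.15 -0.1 16 0" --pt "0 0.15 -0.1 16 0" --pt "0 0.15 -0.1 16 0" --pt "0 0.15 -0.1 16 0" --force 80

```text
time: 3.45
tool_pos: [0.5963, 0.0701, 0.0723]
tcp_rot: [-2.056, -2.375, 0.0]
wrist_force: [-2.8, -1.2, 6.5]
width: 0.055
grip_force: 78.2
```

Call:
step_arm --pt "0 0 0 -1 0" --pt "0 0 0 -3 0" --pt "0 0 0 -6 0" --pt "0 0 0 -9 0" --pt "0 0 0 -12 0" --pt "0 0 0 -13 0" --pt "0 0 0 -13 0" --pt "0 0 0 -13 0"

```text
time: 4.25
tool_pos: [0.5956, 0.07, 0.1999]
tcp_rot: [-2.055, -2.374, 0.002]
wrist_force: [-0.4, 0.2, -3.7]
width: 0.062
grip_force: 78.1
```

Run:
```python
from h import *
plan((.5,-.1,.2,98),(.579,-.29,.2,100))
p,d,M,K,k1=cam("side"); save("s2",cv2.resize(p[60:320,140:440],None,fx=2,fy=2)); C=cloud(d,M,K,k1)
p,d,M,K,k1=cam("wrist"); C=cloud(d,M,K,k1); H,S,V=cv2.split(cv2.cvtColor(p,cv2.COLOR_RGB2HSV))
m=((H<7)|(H>172))&(S>130)&(V>60)&(d>0)&(C[...,2]>.1)&(d<.5)
c=[x for x in cv2.findContours(m.astype(np.uint8),0,2)[0] if len(x)>20]
Q=C[m]; x=Q[:,0];b=Q[x<.57]; print(len(b),np.polyfit(b[:,0],b[:,2],1),np.percentile(b,[2,98],axis=0).round(4))
```

```text
t 4.25 tcp [0.5956 0.07   0.1999] yaw 98.23 w 0.062 F [-0.4  0.2 -3.7] q6 -4
[-1.546e+01 -1.189e+01  1.000e-02] 0.23
[-35.4   -6.79  -0.  ] -1.77
12226 [-0.04492966  0.18497263] [[0.4523 0.043  0.1424]
 [0.5677 0.0725 0.1791]]
```

View pics/s2.png

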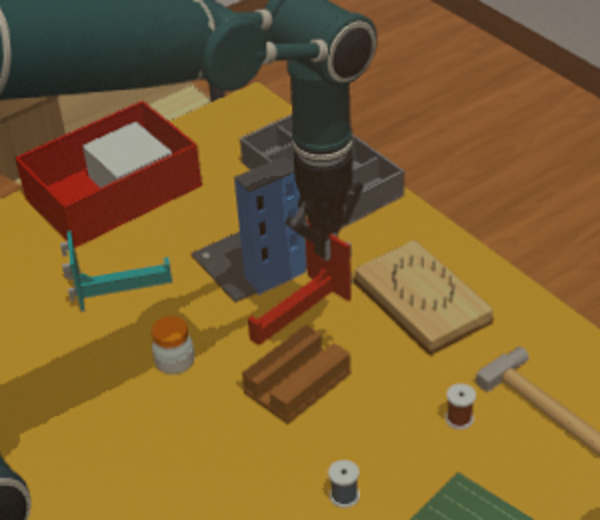

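The side view shows the hanger held by its plate, roughly level, above the empty cradle at (297,375). I'll carry it over the mat.

Call:
step_arm --pt "0 -2 -0.4 0 0" --pt "0 -5.5 -1.1 0 -0.5" --pt "0 -10 -2 0 -1" --pt "0 -14.5 -3 0 -1.8" --pt "0 -19 -4 0 -1.8" --pt "0 -23.5 -5 0 -1.8" --pt "0 -28 -5.7 0 -1.8" --pt "0 -32 -6.5 0 -1.8" --pt "0 -34.5 -7 0 -1.8" --pt "0 -35.4 -7.1 0 -1.8" --pt "0 -35.4 -7.1 2 -1.8" --pt "0 -35.4 -7.1 5 -1.8" --pt "0 -35.4 -7.1 8 -1.8" --pt "0 -35.4 -7.1 10.5 -1.8" --pt "0 -35.4 -7.1 12 -1.8" --pt "0 -35.4 -7.1 12.5 -1.8" --pt "0 -35.4 -7.1 12.5 -1.8" --pt "0 -35.4 -7.1 12.5 -1.8"

```text
time: 6.15
tool_pos: [0.5779, -0.2908, 0.0776]
tcp_rot: [2.017, 2.406, 0.001]
wrist_force: [0.3, -0.4, -1.1]
width: 0.06
grip_force: 78.1
```

Run:
```python
from h import *
plan()
p,d,M,K,k1=cam("wrist"); C=cloud(d,M,K,k1); H,S,V=cv2.split(cv2.cvtColor(p,cv2.COLOR_RGB2HSV))
m=((H<7)|(H>172))&(S>130)&(V>60)&(d>0)&(d<.5)
Q=C[m]; b=Q[(Q[:,0]<.54)&(Q[:,0]>.45)]; print(len(b),np.polyfit(b[:,0],b[:,2],1),np.percentile(b,[2,50,98],axis=0).round(4))
save("w3",p)
```

```text
t 6.15 tcp [ 0.5779 -0.2908  0.0776] yaw 100.04 w 0.06 F [ 0.3 -0.4 -1.1] q6 -39
9338 [0.00105407 0.03855613] [[ 0.452  -0.32    0.0198]
 [ 0.4968 -0.3038  0.0425]
 [ 0.5383 -0.2913  0.044 ]]
```

Call:
step_arm --pt "0 0 0 0.6 0" --pt "0 0 0 1.0 0" --pt "0 0 0 1.2 0" --pt "0 0 0 1.35 0" --pt "0 0 0 1.45 0" --pt "0 0 0 1.45 0"

```text
time: 6.8
tool_pos: [0.5769, -0.2904, 0.0634]
tcp_rot: [-2.019, -2.407, -0.0]
wrist_force: [-2.8, 2.3, 7.3]
width: 0.058
grip_force: 79.6
```

Call:
step_arm --pt "8.5 0 0 0 0" --pt "8.5 0 0 0 0" --pt "8.5 0 0 0 0" --pt "8.5 0 0 0 0" --pt "8.5 0 0 0 0" --pt "8.5 0 0 0 0" --pt "8.5 0 0 0 0" --pt "8.5 0 0 0 0" --pt "8.5 0 0 -3 0" --pt "8.5 0 0 -7 0" --pt "8.5 0 0 -11 0" --pt "8.5 0 0 -14 0" --pt "8.5 0 0 -15 0" --pt "8.5 0 0 -15 0"

```text
time: 8.2
tool_pos: [0.5778, -0.2911, 0.2138]
tcp_rot: [2.016, 2.404, 0.001]
wrist_force: [0.0, 0.4, -0.5]
width: 0.992
grip_force: 0.0
```

Run:
```python
from h import *
p,d,M,K,k1=cam("wrist"); C=cloud(d,M,K,k1); H,S,V=cv2.split(cv2.cvtColor(p,cv2.COLOR_RGB2HSV))
m=((H<7)|(H>172))&(S>130)&(V>60)&(d>0)&(d<.5)
t=m&(C[...,2]>.09); c=max(cv2.findContours(t.astype(np.uint8),0,2)[0],key=cv2.contourArea)
(c0,wh,a)=cv2.minAreaRect(onplane(c.reshape(-1,2),.103,M,K,k1)[:,:2].astype(np.float32)); print(c0,wh,a,C[t].mean(0))
b=m&(C[...,2]>.022)&(C[...,2]<.036)&(C[...,0]<.53); c=max(cv2.findContours(b.astype(np.uint8),0,2)[0],key=cv2.contourArea)
print(cv2.minAreaRect(onplane(c.reshape(-1,2),.029,M,K,k1)[:,:2].astype(np.float32)))
th=a if a<45 else a-90; u=np.array([np.cos(np.radians(th)),np.sin(np.radians(th))])
o=np.array(c0)+.003*u; mid=o-.075*u; g=o-.1*u; print("yaw",th,"origin",o,"mid",mid,"g100",g)
plan((*mid,.213,th),(*g,.213,th),(*g,.003,th))
```

```text
(0.5765328407287598, -0.29088181257247925) (0.005716710817068815, 0.08015113323926926) 10.073408126831055 [ 0.57612395 -0.28777353  0.10261381]
((0.4852730929851532, -0.3075720965862274), (0.09377257525920868, 0.018508005887269974), 9.75570011138916)
yaw 10.073408126831055 origin [ 0.57948659 -0.29035708] mid [ 0.50564276 -0.30347532] g100 [ 0.48102815 -0.30784806]
t 8.25 tcp [ 0.5767 -0.2904  0.2114] yaw 100.02 w 0.992 F [-0.7  0.2 -0.1] q6 -39
[-0.05 -7.23 -0.16] 89.95
[-0.05 -9.73 -0.16] 89.95
[-0.05 -9.73 20.84] 89.95
```

Call:
step_arm --pt "8.5 -0.1 -3 0 8" --pt "8.5 -0.1 -6 0 16" --pt "8.5 -0.1 -9.4 0 24" --pt "8.5 -0.1 -9.4 0 32" --pt "8.5 -0.1 -9.4 0 40" --pt "8.5 -0.1 -9.4 0 48" --pt "8.5 -0.1 -9.4 0 56" --pt "8.5 -0.1 -9.4 0 64" --pt "8.5 -0.1 -9.4 0 72" --pt "8.5 -0.1 -9.4 0 80" --pt "8.5 -0.1 -9.4 2 87" --pt "8.5 -0.1 -9.4 5 90" --pt "8.5 -0.1 -9.4 9 90" --pt "8.5 -0.1 -9.4 13 90" --pt "8.5 -0.1 -9.4 16 90" --pt "8.5 -0.1 -9.4 18 90" --pt "8.5 -0.1 -9.4 19 90" --pt "8.5 -0.1 -9.4 19 90" --pt "8.5 -0.1 -9.4 19 90"

```text
time: 10.15
tool_pos: [0.4842, -0.3077, 0.0215]
tcp_rot: [-3.129, -0.274, 0.001]
wrist_force: [0.4, 0.2, 0.1]
width: 0.996
grip_force: 0.0
```

Run:
```python
from h import *
u=np.array([np.cos(np.radians(10)),np.sin(np.radians(10))]);g=np.array([.5795,-.2904])-.097*u
plan((*g,.004,10))
```

```text
t 10.15 tcp [ 0.4842 -0.3077  0.0215] yaw 10.02 w 0.996 F [0.4 0.2 0.1] q6 45
[-0.02 -0.05  1.75] 0.02
```

Call:
step_arm --pt "8.5 0 0 1 0" --pt "8.5 0 0 1.7 0" --pt "8.5 0 0 1.7 0" --pt "0 0 0 1.7 0" --pt "0 0 0 1.7 0" --pt "0 0 0 1.7 0" --pt "0 0 0 1.7 0" --pt "0 0 0 1.7 0" --pt "0 0 0 1.7 0" --pt "0 0 0 1.7 0" --pt "0 0 0 1.7 0" --pt "0 0 0 1.7 0" --force 100

```text
time: 11.35
tool_pos: [0.4849, -0.3082, 0.0054]
tcp_rot: [3.129, 0.274, 0.001]
wrist_force: [-0.0, 0.5, 5.9]
width: 0.184
grip_force: 99.8
```

Call:
step_arm --pt "0 0 0 -0.5 0" --pt "0 0 0 -2 0" --pt "0 0 0 -5 0" --pt "0 0 0 -9 0" --pt "0 0 0 -13 0" --pt "0 0 0 -16 0" --pt "0 0 0 -17 0" --pt "0 0 0 -17 0"

```text
time: 12.15
tool_pos: [0.4853, -0.3084, 0.1769]
tcp_rot: [3.127, 0.274, 0.005]
wrist_force: [0.2, -0.1, -2.4]
width: 0.187
grip_force: 99.1
```

Run:
```python
from h import *
plan()
p,d,M,K,k1=cam("wrist"); save("w4",p);np.savez("w4",p=p,d=d,M=M,K=K,k1=k1)
```

```text
t 12.15 tcp [ 0.4853 -0.3084  0.1769] yaw 10.03 w 0.187 F [ 0.2 -0.1 -2.4] q6 45
```

View pics/w4.png

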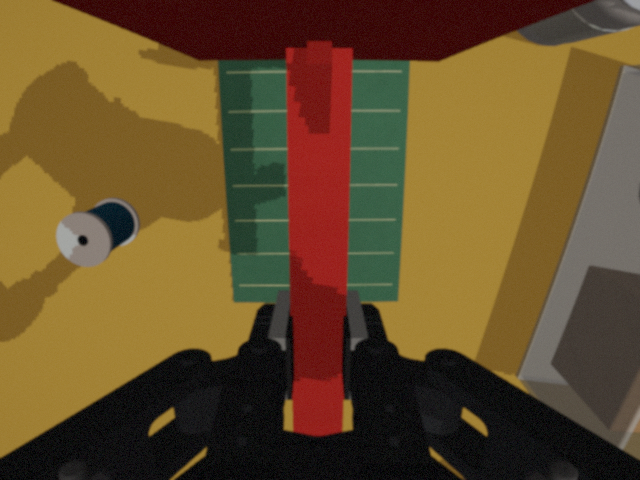

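The wrist view shows the bar gripped centrally at (320,350), with the mat below and the plate across the top. I'll measure the hanger's pose in the hand.

```bash
cat > hand.py <<'E'
from h import *
def hand(p,d):
    c=bot.calibration("wrist"); C=cloud(d,np.array(c["T_tool_cam"]),np.array(c["mtx"]),c["k1"]); H,S,V=cv2.split(cv2.cvtColor(p,cv2.COLOR_RGB2HSV))
    red=((H<7)|(H>172))&(S>130)&(d>0)
    b=red&(C[...,0]>.02)&(C[...,0]<.065)&(abs(C[...,1])<.015)&(abs(C[...,2]+.025)<.015)
    Q=C[b];a=np.polyfit(Q[:,0],Q[:,2],1);print("bar top n",len(Q),"slope deg",np.degrees(np.arctan(a[0])).round(2),"z@0",a[1].round(4),"z@.097",np.polyval(a,.097).round(4))
    ys=[]; 
    for x0 in np.arange(.02,.065,.005):
        q=Q[abs(Q[:,0]-x0)<.0025]; 
        if len(q)>20: ys.append((x0,(np.percentile(q[:,1],1)+np.percentile(q[:,1],99))/2))
    ys=np.array(ys);e=np.polyfit(ys[:,0],ys[:,1],1);print("y@0",e[1].round(4),"yaw deg (tool y per x)",np.degrees(e[0]).round(2))
    f=red&(C[...,0]>.08)&(C[...,0]<.11)&(C[...,2]<-.045)&(abs(C[...,1])<.045);Q=C[f]
    if len(Q)>50: print("plate front",len(Q),np.median(Q,axis=0).round(4),"pitch",np.degrees(np.arctan(np.polyfit(Q[:,2],Q[:,0],1)[0])).round(2),"yaw",np.degrees(np.arctan(np.polyfit(Q[:,1],Q[:,0],1)[0])).round(2),"y",np.percentile(Q[:,1],[1,99]).round(4))
E
python3 - <<'E'
from hand import *
z=np.load("w4.npz"); hand(z["p"],z["d"])
E
```

```text
bar top n 8647 slope deg 0.19 z@0 -0.0234 z@.097 -0.0231
y@0 -0.0001 yaw deg (tool y per x) 0.18
plate front 15274 [ 0.091   0.0014 -0.064 ] pitch -0.03 yaw -0.25 y [-0.0381  0.0392]
```

```bash
python3 -c "
from h import *
plan((.526,.186,.28,85.8))"
```

```text
t 12.2 tcp [ 0.4841 -0.3076  0.1746] yaw 10.03 w 0.182 F [-0.5 -0.  -3. ] q6 45
[ 12.72 -47.88 -10.54] -75.77
```

Call:
step_arm --pt "0 0 -1 -2 0" --pt "0 0.5 -3.5 -5 -3" --pt "0 1.5 -7 -8 -9" --pt "0 2.5 -11 -10 -16" --pt "0 4 -15 -10.5 -23" --pt "0 5 -19 -10.5 -30" --pt "0 6 -23 -10.5 -37" --pt "0 7 -27 -10.5 -44" --pt "0 8 -31 -10.5 -51" --pt "0 9.2 -35 -10.5 -58" --pt "0 10.3 -39 -10.5 -65" --pt "0 11.4 -43 -10.5 -71" --pt "0 12.3 -46.5 -10.5 -75" --pt "0 12.7 -47.9 -10.5 -75.8" --pt "0 12.7 -47.9 -10.5 -75.8" --pt "0 12.7 -47.9 -10.5 -75.8" --pt "0 12.7 -47.9 -10.5 -75.8"

```text
time: 13.9
tool_pos: [0.5257, 0.1846, 0.2787]
tcp_rot: [-2.302, -2.137, 0.003]
wrist_force: [0.4, -0.5, -1.3]
width: 0.188
grip_force: 99.0
```

Run:
```python
from hand import *
plan()
p,d,M,K,k1=cam("wrist"); save("w5",p);np.savez("w5",p=p,d=d,M=M,K=K,k1=k1); hand(p,d)
```

```text
t 13.9 tcp [0.5257 0.1846 0.2787] yaw 85.73 w 0.188 F [ 0.4 -0.5 -1.3] q6 21
bar top n 8386 slope deg 0.18 z@0 -0.0234 z@.097 -0.0231
y@0 -0.0004 yaw deg (tool y per x) 0.39
plate front 15116 [ 0.0913  0.001  -0.064 ] pitch 0.0 yaw -0.24 y [-0.0384  0.039 ]
```

View pics/w5.png

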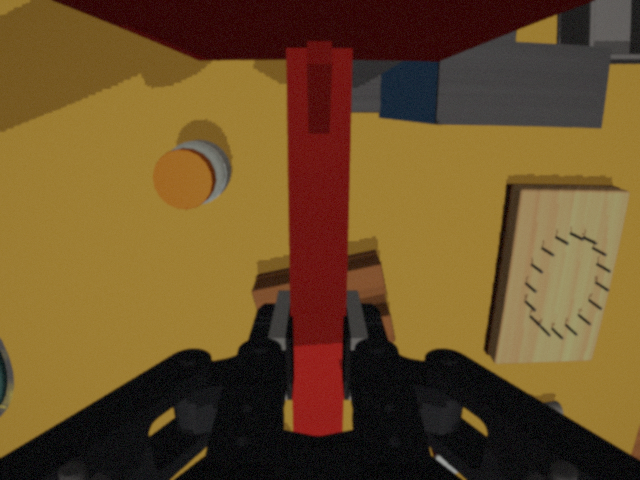

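The wrist view shows the post's grey top at (522,85), with its front edge running from about (437,124) to (604,127). I'll cast those edges onto z=0.208.

Run:
```python
from h import *
z=np.load("w5.npz");p,d,M,K,k1=z["p"],z["d"],z["M"],z["K"],float(z["k1"]); C=cloud(d,M,K,k1)
t=(d>0)&(abs(C[...,2]-.208)<.006)&(C[...,0]>.57); t[:,:430]=0
t=cv2.morphologyEx(t.astype(np.uint8),cv2.MORPH_OPEN,np.ones((3,3)))
c=max(cv2.findContours(t,0,1)[0],key=cv2.contourArea); P=onplane(c.reshape(-1,2),.208,M,K,k1)[:,:2].astype(np.float32)
(c0,wh,a)=cv2.minAreaRect(P); print(c0,wh,a, "topz",np.median(C[t>0][:,2])); B=cv2.boxPoints((c0,wh,a)); print(B); 
# front edge line fit from contour
th=np.radians(a-90 if a>45 else a); u=np.array([np.cos(th),np.sin(th)]); n=np.array([-u[1],u[0]])
q=P@n; s=P@u; f=P[(q<q.min()+.004)&(s>s.min()+.008)&(s<s.max()-.008)]; l=np.polyfit(f[:,0],f[:,1],1); print("front yaw",np.degrees(np.arctan(l[0])),"n",len(f))
fm=(np.array(c0)@u)*u; xm=c0[0]; 
mid=np.array(c0)-n*(np.array(c0)@n-np.median((f)@n)); print("front mid",mid, "side y's",s.min(),s.max())
print("same from scene: ");
for nm in("scene","side"):
    z=np.load(nm+"0.npz");M,K,k1=z["M"],z["K"],float(z["k1"]); C=cloud(z["d"],M,K,k1); t=(z["d"]>0)&(abs(C[...,2]-.206)<.008)&(abs(C[...,0]-.64)<.08)&(abs(C[...,1]-.265)<.05)
    c=max(cv2.findContours(t.astype(np.uint8),0,1)[0],key=cv2.contourArea); print(nm,cv2.minAreaRect(onplane(c.reshape(-1,2),.208,M,K,k1)[:,:2].astype(np.float32)))
```

```text
(0.6356272101402283, 0.2656122148036957) (0.041226234287023544, 0.09175366163253784) 85.67760467529297 topz 0.2078020716918812
[[0.5883273  0.2485154 ]
 [0.67981994 0.24160007]
 [0.68292713 0.28270903]
 [0.5914345  0.28962436]]
front yaw -3.90015072651778 n 142
front mid [0.63410021 0.24540936] side y's 0.5679237390338313 0.6596774066190841
same from scene: 
scene ((0.6411429643630981, 0.2566859722137451), (0.05889035761356354, 0.10153275728225708), 86.7221908569336)
side ((0.6346538662910461, 0.26161274313926697), (0.05745181813836098, 0.09720531851053238), 86.42263793945312)
```

```bash
python3 -c "
from h import *
plan((.6247,.1137,.28,86.1),(.6247,.1137,.1011,86.1))"
```

```text
t 13.95 tcp [0.5259 0.1846 0.2791] yaw 85.72 w 0.186 F [ 0.2 -0.1 -2.2] q6 21
[-6.33 10.38 -0.09] -0.38
[-6.31 10.4  17.8 ] -0.38
```

Call:
step_arm --pt "0 -2 1.5 0 0" --pt "0 -4 4 0 -0.4" --pt "0 -6.3 7 0 -0.4" --pt "0 -6.3 9.5 0 -0.4" --pt "0 -6.3 10.4 0 -0.4" --pt "0 -6.3 10.4 2 -0.4" --pt "0 -6.3 10.4 5 -0.4" --pt "0 -6.3 10.4 9 -0.4" --pt "0 -6.3 10.4 13 -0.4" --pt "0 -6.3 10.4 16 -0.4" --pt "0 -6.3 10.4 17.3 -0.4" --pt "0 -6.3 10.4 17.8 -0.4" --pt "0 -6.3 10.4 17.8 -0.4" --pt "0 -6.3 10.4 17.8 -0.4"

```text
time: 15.35
tool_pos: [0.6269, 0.1158, 0.1041]
tcp_rot: [2.292, 2.145, 0.005]
wrist_force: [0.3, -0.3, -1.8]
width: 0.19
grip_force: 98.9
```

Run:
```python
from hand import *
plan((.6247,.1137,.1011,86.1))
p,d,M,K,k1=cam("wrist"); hand(p,d)
p,d,M,K,k1=cam("scene"); save("s6",cv2.resize(p[130:270,320:480],None,fx=4,fy=4,interpolation=cv2.INTER_CUBIC)); np.savez("s6",p=p,d=d,M=M,K=K,k1=k1)
# predicted lower slot corners and the hooks, for comparing in the crop
n=np.array([.0715,.9974,0]);l=np.array([-.9974,.0715,0]);f=np.array([.6341,.2454,0]);Z=np.array([0,0,1])
for y in(-26,26):
    for z in(110,160): print(y,z,((proj([f+l*(y-6.5)/1e3+Z*z/1e3,f+l*(y+6.5)/1e3+Z*(z+30)/1e3],M,K,k1)-[320,130])*4).round().tolist())
```

```text
t 15.35 tcp [0.6269 0.1158 0.1041] yaw 86.22 w 0.19 F [ 0.3 -0.3 -1.8] q6 12
[-0.22 -0.21  0.3 ] 0.12
bar top n 8330 slope deg 0.1 z@0 -0.0234 z@.097 -0.0232
y@0 -0.0003 yaw deg (tool y per x) 0.28
plate front 15166 [ 0.0913  0.001  -0.0639] pitch 0.01 yaw -0.26 y [-0.0384  0.0387]
-26 110 [[355.0, 232.0], [342.0, 184.0]]
-26 160 [[362.0, 164.0], [348.0, 114.0]]
26 110 [[287.0, 203.0], [273.0, 155.0]]
26 160 [[292.0, 135.0], [278.0, 86.0]]
```

View pics/s6.png

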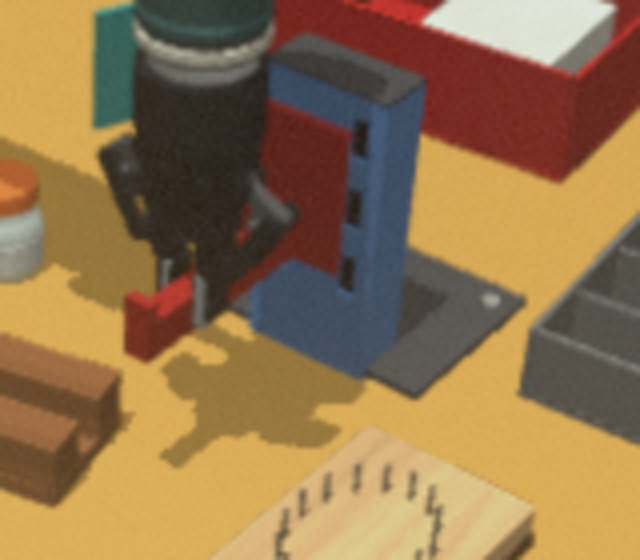

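The scene crop shows the hanger plate level in front of the post. The right-hand slots show at (361,138), (353,208) and (347,272), clear of the plate edge at x≈348. I'll check the hanger-to-slot offset in this same image and average the noisy pose reading.

Run:
```python
from hand import *
T=[];Y=[]
for i in range(12):
    bot.read_camera("wrist"); s=bot.read_state(); T.append(s["tool_pos"]); m=R.from_rotvec(s["tcp_rot"]).as_matrix(); Y.append(np.degrees(np.arctan2(m[1,0],m[0,0])))
T=np.array(T); t=T.mean(0); yaw=np.mean(Y); print(t.round(4),T.std(0).round(4),yaw,np.std(Y))
z=np.load("s6.npz");p,M,K,k1=z["p"],z["M"],z["K"],float(z["k1"])
g=cv2.cvtColor(p,cv2.COLOR_RGB2GRAY).astype(float); H,S,V=cv2.split(cv2.cvtColor(p,cv2.COLOR_RGB2HSV))
n=np.array([.0715,.9974,0]);l=np.array([-.9974,.0715,0]);f=np.array([.6341,.2454,0]);Z=np.array([0,0,1])
for zc in(75,125,175):
    pr=proj([f-l*.026+Z*zc/1e3],M,K,k1)[0]; x,y=pr.round().astype(int)
    w=np.clip(60-g[y-8:y+9,x-5:x+7],0,None); yy,xx=np.mgrid[y-8:y+9,x-5:x+7]; print("slot",zc,"pred",pr.round(2),"obs",((w*xx).sum()/w.sum()).round(2),((w*yy).sum()/w.sum()).round(2))
a=np.radians(yaw-.25); hx=np.array([np.cos(a),np.sin(a),0]); hy=np.array([-hx[1],hx[0],0])
tx=np.array([np.cos(np.radians(yaw)),np.sin(np.radians(yaw)),0]); o=t+.097*tx-.0026*Z
print("origin z",o[2])
red=((H<8)|(H>170))&(S>120)
for zc in(30,50,70,90):
    pr=proj([o-.006*hx-.04*hy+zc/1e3*Z],M,K,k1)[0]; y=int(round(pr[1])); x=int(round(pr[0]))
    row=p[y,x-8:x+9].astype(int); print("edge",zc,pr.round(2),(row[:,0]-row[:,2]).tolist(),"x0",x-8)
pr=proj([o-.006*hx+yy_*hy+.1*Z for yy_ in(-.03,)],M,K,k1)[0]; x=int(round(pr[0]));y=int(round(pr[1])); c=p[y-7:y+8,x].astype(int); print("top",pr.round(2),(c[:,0]-c[:,2]).tolist(),"y0",y-7)
plan()
```

```text
[0.6256 0.1157 0.1024] [0.0005 0.0001 0.0007] 86.22577901499842 0.001667995702679744
slot 75 pred [405.42 198.63] obs 405.05 196.7
slot 125 pred [407.06 182.12] obs 406.05 181.2
slot 175 pred [408.75 164.85] obs 408.44 165.22
origin z 0.0998265948943333
edge 30 [402.99 189.24] [62, 63, 62, 62, 65, 64, 66, 63, 65, 56, 8, -30, -35, -34, -35, -35, -37] x0 395
edge 50 [403.65 182.31] [65, 65, 66, 64, 67, 66, 67, 68, 64, 54, 28, 14, 18, 8, -22, -34, -42] x0 396
edge 70 [404.31 175.25] [63, 63, 61, 65, 63, 65, 62, 64, 63, 60, 20, -17, -34, -35, -38, -37, -43] x0 396
edge 90 [404.98 168.06] [65, 66, 62, 63, 63, 63, 66, 65, 66, 54, 5, -12, -1, 1, -17, -32, -44] x0 397
top [401.8  162.97] [-39, -39, -37, -27, 18, 67, 74, 67, 62, 64, 63, 61, 63, 64, 61] y0 156
t 16.05 tcp [0.6252 0.1156 0.1017] yaw 86.23 w 0.187 F [ 0.7  0.  -2.9] q6 12
```

Hanger and slots share the same small offset in this view, so the relative alignment is good to about 1 mm. I'll push in gently.

Call:
step_arm --pt "0 0 -0.06 0.07 0" --pt "0 0.5 -0.06 0.07 0.1" --pt "0 1 -0.06 0.07 0.1" --pt "0 1.4 -0.06 0.07 0.1" --pt "0 1.8 -0.06 0.07 0.1" --pt "0 2.1 -0.06 0.07 0.1" --pt "0 2.4 -0.06 0.07 0.1" --pt "0 2.4 -0.06 0.07 0.1" --pt "0 2.4 -0.06 0.07 0.1"

```text
time: 16.95
tool_pos: [0.6262, 0.1396, 0.1011]
tcp_rot: [2.295, 2.145, -0.0]
wrist_force: [1.0, 0.1, -2.5]
width: 0.19
grip_force: 98.9
```

Call:
step_arm --pt "0 0.3 0 0 0" --pt "0 0.5 0 0 0" --pt "0 0.7 0 0 0" --pt "0 0.8 0 0 0" --pt "0 0.9 0 0 0" --pt "0 0.9 0 0 0" --pt "0 0.9 0 0 0"

```text
time: 17.65
tool_pos: [0.6268, 0.1482, 0.101]
tcp_rot: [2.295, 2.145, -0.001]
wrist_force: [-0.2, -2.8, -3.0]
width: 0.187
grip_force: 98.9
```

Run:
```python
from hand import *
T=[]
for i in range(6):
    p,d=bot.read_camera("wrist"); T.append(bot.read_state()["tool_pos"])
t=np.mean(T,0); n=np.array([.0715,.9974]);f=np.array([.6341,.2454]); e=t[:2]-f; print(t.round(4),"x seat",e@n+.097,"y",e@np.array([-n[1],n[0]])+.0003,"z",t[2]-.0026-.084)
hand(p,d); plan()
```

```text
[0.6268 0.1482 0.101 ] x seat -0.00045236537073990724 y 0.0006565870962713842 z 0.014380795689937595
bar top n 8342 slope deg 0.02 z@0 -0.0234 z@.097 -0.0233
y@0 -0.0003 yaw deg (tool y per x) 0.24
plate front 15382 [ 0.0911  0.0007 -0.0645] pitch 0.14 yaw -0.24 y [-0.0385  0.0387]
t 17.95 tcp [0.6268 0.1482 0.101 ] yaw 86.12 w 0.19 F [ 0.  -2.6 -3. ] q6 15
```

Call:
step_arm --pt "0 -0.05 0 0.2 0" --pt "0 -0.05 0 0.5 0" --pt "0 -0.05 0 0.8 0" --pt "0 -0.05 0 1.1 0" --pt "0 -0.05 0 1.3 0" --pt "0 -0.05 0 1.4 0" --pt "0 -0.05 0 1.5 0" --pt "0 -0.05 0 1.5 0" --pt "0 -0.05 0 1.5 0"

```text
time: 18.85
tool_pos: [0.6269, 0.1483, 0.0863]
tcp_rot: [-2.295, -2.145, -0.001]
wrist_force: [-1.3, 0.0, -0.8]
width: 0.191
grip_force: 99.2
```

Run:
```python
from hand import *
T=[]
for i in range(5):
    p,d=bot.read_camera("wrist"); T.append(bot.read_state()["tool_pos"])
t=np.mean(T,0); n=np.array([.0715,.9974]);f=np.array([.6341,.2454]); e=t[:2]-f; print(t.round(4),"x seat",e@n+.097,"y",e@np.array([-n[1],n[0]])+.0003,"z",t[2]-.0026-.084)
hand(p,d); plan()
```

```text
[0.6269 0.1483 0.0863] x seat -0.0003871005913460984 y 0.0005427248030359828 z -0.00028877483958414385
bar top n 8363 slope deg -0.04 z@0 -0.0234 z@.097 -0.0234
y@0 -0.0002 yaw deg (tool y per x) 0.06
plate front 15398 [ 0.0911  0.0004 -0.0645] pitch 0.15 yaw -0.16 y [-0.0387  0.0385]
t 19.1 tcp [0.6269 0.1483 0.0863] yaw 86.12 w 0.192 F [-0.8  0.5 -0.5] q6 15
```

Call:
step_arm --pt "0 0 0 0.05 0" --pt "0 0 0 0.1 0" --pt "0 0 0 0.15 0" --pt "0 0 0 0.15 0" --pt "0 0 0 0.15 0"

```text
time: 19.6
tool_pos: [0.6271, 0.1481, 0.0854]
tcp_rot: [2.295, 2.145, 0.001]
wrist_force: [-2.1, -0.4, 5.0]
width: 0.189
grip_force: 100.0
```

Seated: pressing gives an upward reaction. Now I'll release, rise and check.

Call:
step_arm --pt "8.5 0 0 -0.05 0" --pt "8.5 0 0 -0.05 0" --pt "8.5 0 0 -0.05 0" --pt "8.5 0 0 -0.05 0" --pt "8.5 0 0 -0.05 0" --pt "8.5 0 0 -0.05 0" --pt "8.5 0 0 -0.05 0" --pt "8.5 0 0 -0.05 0" --pt "8.5 0 0 -3 0" --pt "8.5 -1 0 -7 0" --pt "8.5 -3 0 -11 0" --pt "8.5 -5 0 -15 0" --pt "8.5 -7 0 -18 0" --pt "8.5 -8 0 -20 0" --pt "8.5 -8 0 -20 0" --pt "8.5 -8 0 -20 0"

```text
time: 21.2
tool_pos: [0.6214, 0.0683, 0.2844]
tcp_rot: [-2.296, -2.144, -0.001]
wrist_force: [-0.3, 1.1, -1.3]
width: 0.994
grip_force: 0.0
```

Run:
```python
from h import *
plan()
p,d,M,K,k1=cam("wrist"); C=cloud(d,M,K,k1); H,S,V=cv2.split(cv2.cvtColor(p,cv2.COLOR_RGB2HSV))
m=((H<7)|(H>172))&(S>130)&(d>0)&(abs(C[...,0]-.628)<.012)&(C[...,1]>.11)&(C[...,1]<.205)&(C[...,2]>.09)&(C[...,2]<.125); Q=C[m]
a=np.polyfit(Q[:,1],Q[:,2],1); print(len(Q),"bar pitch deg",np.degrees(np.arctan(a[0])),"top z at face",np.polyval(a,.245),"yaw",90-np.degrees(np.arctan(np.polyfit(Q[:,1],Q[:,0],1)[0])))
p,d,M,K,k1=cam("scene"); save("s7",cv2.resize(p[130:270,320:480],None,fx=4,fy=4,interpolation=cv2.INTER_CUBIC))
```

```text
t 21.2 tcp [0.6214 0.0683 0.2844] yaw 86.09 w 0.994 F [-0.3  1.1 -1.3] q6 8
2923 bar pitch deg 2.039019278539593 top z at face 0.10987012163635551 yaw 85.93301456028047
```

View pics/s7.png

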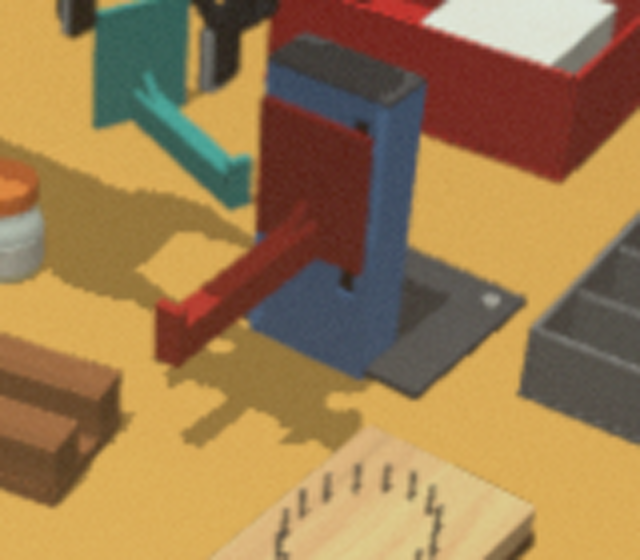

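The crop shows the hanger hanging on the post at (310,190), over the upper two slot rows. It droops about 2° as expected, bar height and yaw are right, and the arm is clear.

```bash
python3 -c "
from workcell import bot
print(bot.finish_job())"
```

```text
the job is handed in; nothing more can be done
None
```

I carried out every step and handed the job in at about 21 s. The red hanger hangs by its hooks in the upper two slot rows, let go and drooping about 2°; no verdict came back.

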